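# Hold the recessed reset with the freshly cast key

### The job

Lift the orange reset key out of the open aluminium mould, keep hold of it by its handle, and pass its rod through the round hole in the front of the grey alarm unit to gently push the recessed red button fully down. Finish while still holding the key in the gripper and keeping the button down with it: do not let go or pull back. Leave the other loose things on the bench where they are.

Things in the scene. Friction and masses are not known exactly. Their poses are not given: they have to be found in the camera images.
- reset_key: Orange cast key, about 40 g, loose: a block handle 60 x 16 x 26 mm (x, y, z) with a round rod, 8 mm in diameter, that leaves the middle of the handle's front face and runs 80 mm along +x. Origin: centre of the handle's underside; the rod's axis is 13 mm above it. It lies level in the mould at the start, z up, held only by gravity, with about 1.5 mm of play.
- key_grip (a point): Centre of the key's handle (13 mm above the underside); the handle is 16 mm wide there along the key's y, its top 13 mm higher. Axes as the key's. In the mould, the middle 44 mm of both long sides of the handle is free for fingers: reliefs open to the mould's sides, floor 5 mm above the worktop.
- key_tip (a point): Middle of the free end of the key's rod, 110 mm along the key's +x from key_grip. Axes as the key's.
- mould: Fixed open aluminium half mould, 170 x 80 mm, face 30 mm above the worktop; two dowel pins near the rod end stand 6 mm higher. Origin: centre of its underside; +x is the way the key's rod points. The key's handle rests 12 mm above the worktop and stands 8 mm out of the face, its centre 40 mm along -x; the rod lies in an open channel below the face. Lift the key straight up.
- alarm_unit: Fixed grey unit, 90 x 120 x 110 mm high (x, y, z). Origin: centre of its underside, on the worktop. Its front panel faces its own -x, about towards the robot; panel 4 mm thick, two small lamps and a vent on it. A tall blue analyser stands fixed behind the mould, its nearest corner at about [0.53, -0.06], and two bottles 0.19 tall near [0.23, -0.25]: carry the key between them.
- aperture (a point): Centre of the round hole in the outer face of the front panel: 16 mm in diameter, ringed white, 75 mm above the worktop. Axes as the unit's: +x goes level into the hole, to the button.
- button_face (a point): Centre of the red button's flat face, 21 mm in diameter, 30 mm behind the outer face of the panel when not pressed, in line with the hole. Axes as the unit's.
- reset_button (a joint): Travel of the spring button along the unit's +x, m: 0 = out, 0.005 = fully down. It takes 1 N to start it and 3 N to push it fully down; it springs back when released.
- vial_red: Vial with a red cap standing on the worktop, 23 mm in diameter, 52 mm high, loose; origin under its centre. Leave alone.
- tee: Brass tee fitting, 32 x 44 x 16 mm, loose; origin under its centre. Leave alone.
- tape: Tape roll lying flat, 48 mm in diameter, 13 mm high, loose; origin under its centre. Leave alone.

How it is judged (in metres and radians):
On the way, in this order (a step that is already met when the one before it is completed fails the run):
1. the key is lifted clear of the mould in the gripper (height (world z) of key_grip above 0.05 m and height (world z) of key_tip above 0.04 m and contact force between reset_key and mould below 0.05 N and contact force between the fingers and reset_key above 1 N), for 0.2 s.
2. the rod's tip has passed through the hole of the alarm unit (x of key_tip in the frame of aperture above 0.008 m and distance between key_tip and button_face below 0.025 m), for 0.1 s.
At the end, for the whole second after the job is handed in: Through the last second the gripper still holds the key, its handle more than 50 mm above the worktop and clear of the mould, and the key's rod tip, through the hole, keeps the red button pressed more than 4 mm of its 5 mm with 1 to 30 N (value of joint reset_button above 0.004 m and contact force between reset_key and reset_button between 1 and 30 N and distance between key_tip and button_face below 0.011 m and contact force between the fingers and reset_key above 1 N and height (world z) of key_grip above 0.05 m and contact force between reset_key and mould below 0.05 N); the arm keeps its last pose, push and grip.
It fails at once if a loose bystander (red-capped vial, brass tee, tape roll) is moved more than 30 mm (distance of any of vial_red, tee, tape from where it was at the start of the episode above 0.03 m).
It fails at once if the key rams the button with more than 40 N (contact force between reset_key and reset_button above 40 N).
It also fails if it takes over 48 s, if anything falls off the work surface, if the arm or the gripper's body presses on something with over 40 N, if the wrist force passes 120 N, or if a joint passes its speed limit or range.

### The arm

A 6-joint arm with a two-finger parallel gripper is mounted at the origin on the work surface; the furniture and walls round the work are solid. World frame = base frame: x ahead of the robot, y to its left, z up, the work surface at z = 0. Lengths are in m, angles in degrees, forces in N, time in s.
With the tool pointing down it reaches from about 0.25 to 0.8 m from the base axis. Payload 3.9 kg.
Tool frame: the origin (TCP) lies midway between the tips of the shut fingers; the grasp point (between the pads) lies 19 mm behind it; z points along the fingers, y is the direction in which the jaws open and shut (so a half turn about z gives the same grasp; the last joint's range is limited). The gripper opens to 85 mm and grips with 20 to 120 N. Pads are 22 mm wide; open, the fingers measure 114 mm over their backs; the gripper's body (76 mm by 85 mm) begins 54 mm behind the grasp point. The pads swing forward as they close: fully open they stand 13 mm farther back than shut.
Start: joints at [76.719, 14.897, -7.913, 67.191, 0, 90], TCP at [0.121, 0.511, 0.231] pointing down, gripper open.
Joint ranges: [-159.42, 159.42], [-47.68, 98.78], [-73.54, 78.23], [-108.79, 121.32], [-90, 84.71], [-180, 180]. Speed limits (degrees/s): [147.25, 147.25, 180, 180, 180, 180].

### API

Orientations are given as a 3x3 rotation matrix whose columns are the frame's x, y, z axes.
In Python, from rig import ctrl gives the robot as it stands.
- The arm moves only by the tool apply_moves, never from a script. Its argument "plan" is a list of rows, each a list of 6 numbers: the shift along the world's x, y, z normalised to -1 to 1, where 1 is 2.5 cm, then the turn, a rotation vector about the world's x, y, z normalised to -1 to 1, where 1 is 6 degrees. In form: [[x, y, z, wx, wy, wz], ...]. A call has 1 to 20 rows; each row shifts and turns the commanded pose from where the row before left it; what a row does not reach is not made up. A row lasts 1/10 s, in which the tool goes at most 50 mm and 8.59 degrees, less where a joint would pass 70% of its speed; a pose out of reach is approached as far as the arm can. A call with a number of a shift or a turn outside -1 to 1 is refused whole. A call with a gripper value outside its range is refused whole. "jaw" is the opening, from -1 (shut) to 1 (fully open), so that 0 is half open, set as the call begins (left out, the last holds). The fingers move at their own pace and stop on an object; the grip force is fixed at half the most. Time passes only in rows, so rows that do not move let the fingers close. It gives the time, the measured TCP pose, the force and the opening at its end, in the units of the state.
- ctrl.get_state(): the state, without advancing time (a new reading comes with each control period).
- ctrl.capture(name): name is "side" or "top"; returns (picture, depth): 384x512x3 uint8, red, green, blue; 384x512 float32, m along the optical axis (not along the pixel's ray), 0 where there is no reading.
- ctrl.camera_model(name): a dict with "fx", "fy", "cx", "cy" (pixels), "rvec" (rotation vector, rad) and "tvec" (3), from world to camera coordinates, as OpenCV has them. Camera axes: x right, y down, z forward; pixel columns grow to the right and rows downward; lengths in m; the calibration is good to about 2 mm. A picture is of the moment at which its call begins. camera_model takes no time and is no camera call.
- ctrl.hand_in(): hands the job in, once; it reports no verdict.
Trained networks look in the newest picture that a camera, given by its name, has taken for a name from the list of things; names that differ only in an ending like _2 or _b are one class to them, and where a whole thing is asked for, a point or a joint stands for the part that bears it (a point fixed in the world has none). Each returns a list of dicts, best first, with "confidence" (0 to 1); they miss things now and then, are a little off and sometimes report something else, mostly with a low value. They report only what shows in the picture. A call takes as long as a camera call.
- ctrl.spot_in(camera, target): "rect" ([left, top, right, bottom] in pixels, round what is visible of it).
- ctrl.outline_of(camera, target): "region" (384x512 bool, what is visible of it) and "rect" ([left, top, right, bottom] in pixels, round what is visible of it).
- ctrl.landmark_of(camera, target): "position" ([column, row] in pixels: a listed point, or the origin of a listed thing).
The state is a dict: "time": time; "joint_pos": joint angles; "qd": joint speeds; "effort": joint torques, N m; "tool_pos": TCP position; "orientation": TCP orientation; "ft_force": force on the tool from outside, world axes, zero at the start; "moment": the same for the moment, N m; "gripper_width": finger opening in m.
Only numpy, scipy, OpenCV 4.12 (cv2) and the standard library are available. Lean on these libraries where they do the work, as an engineer would, in place of code of your own. Each camera call takes 0.05 s, during which the arm holds its last target.

## Working session

There is one attempt and no reset: what is moved stays moved. The work goes in short steps, Python scripts to look and compute and a tool call to move; the robot and the scene stay as the last step left them, time stands still between calls to the robot, and variables do not carry over. Pictures are saved under pics/ and viewed, and the job is handed in when it is done.

Besides the shell and the picture viewer there is one more tool, called after "Call:" as name(argument=value, ...), one argument or row to a line, values as JSON. apply_moves: Moves the arm, as the interface text tells. Scaled input: -1 to 1 covers 2.5 cm each way for a shift and 6 degrees each way for a turn. Its arguments: {"type":"object","properties":{"plan":{"type":"array","items":{"type":"array","items":{"type":"number","minimum":-1,"maximum":1}}},"jaw":{"type":"number"}},"required":["plan"]}

```bash
mkdir -p pics; ls; cat > h.py <<'E'
import numpy as np, cv2
from rig import ctrl
def cam(n):
    m=ctrl.camera_model(n);R=cv2.Rodrigues(np.array(m['rvec'],float))[0];t=np.array(m['tvec'],float).ravel()
    return m,R,t
def proj(n,P):
    m,R,t=cam(n);p=R@np.array(P)+t
    return np.array([m['fx']*p[0]/p[2]+m['cx'],m['fy']*p[1]/p[2]+m['cy']])
def ray(n,uv):
    m,R,t=cam(n);d=R.T@np.array([(uv[0]-m['cx'])/m['fx'],(uv[1]-m['cy'])/m['fy'],1.]);return -R.T@t,d
def onplane(n,uv,z):
    o,d=ray(n,uv);return o+d*(z-o[2])/d[2]
def cloud(n,depth):
    m,R,t=cam(n);v,u=np.mgrid[0:384,0:512];Z=depth.astype(float)
    P=np.stack([(u-m['cx'])/m['fx']*Z,(v-m['cy'])/m['fy']*Z,Z],-1)
    return (P-t)@R
E
python3 - <<'E'
from h import *
np.set_printoptions(precision=4,suppress=True)
for n in ('side','top'):
    im,d=ctrl.capture(n);np.savez('%s0.npz'%n,im=im,d=d);cv2.imwrite('pics/%s0.png'%n,im[:,:,::-1])
    m,R,t=cam(n);print(n,m['fx'],-R.T@t,R[2])
    for k in ('reset_key','key_grip','key_tip','mould','alarm_unit','aperture','button_face','vial_red','tee','tape'):
        r=ctrl.landmark_of(n,k);print(k,[(np.round(x['position'],1),round(x['confidence'],2)) for x in r[:2]])
print(ctrl.get_state())
E
```

```text
pics
side 415.8533887485421 [ 0.4776 -0.5117  0.7796] [-0.0001  0.5835 -0.8121]
reset_key [(array([226.8, 152.5]), 0.68)]
key_grip [(array([226.5, 150.1]), 0.81)]
key_tip [(array([239.9, 183.6]), 0.81)]
mould [(array([234.5, 173.1]), 0.79)]
alarm_unit [(array([274.5, 279.9]), 0.73)]
aperture [(array([257.7, 266.8]), 0.76)]
button_face []
vial_red []
tee [(array([199.9, 300.4]), 0.68)]
tape [(array([209.6, 245.6]), 0.76)]
top 413.7074596844873 [ 0.329  -0.0219  1.0337] [ 0.1593  0.0133 -0.9871]
reset_key [(array([292.2, 241. ]), 0.68), (array([192.8, 227.1]), 0.57)]
key_grip [(array([191.8, 224.9]), 0.74)]
key_tip [(array([236. , 211.7]), 0.7)]
mould [(array([203.7, 217.1]), 0.91)]
alarm_unit [(array([317.5, 179. ]), 0.93)]
aperture [(array([325.8, 193.2]), 0.94)]
button_face [(array([192.5, 226. ]), 0.48)]
vial_red []
tee [(array([337. , 240.5]), 0.66)]
tape [(array([290.2, 239. ]), 0.74)]
{'time': 1.1, 'joint_pos': array([76.7181, 14.8976, -7.9138, 67.1891,  0.0002, 90.0003]), 'qd': array([ 0.0186,  0.0244, -0.0992,  0.0157, -0.0067,  0.0115]), 'effort': array([  0.0008, -40.5624,  25.4239,   0.001 ,   0.0004,  -0.    ]), 'tool_pos': array([0.1206, 0.5109, 0.2313]), 'orientation': array([[-0.9733,  0.2297, -0.    ],
       [ 0.2297,  0.9733, -0.    ],
       [ 0.    , -0.    , -1.    ]]), 'ft_force': array([-0.3515,  1.4024,  0.6381]), 'moment': array([-0.0359,  0.0182,  0.0596]), 'gripper_width': 0.08551721751206874}
```

View pics/side0.png

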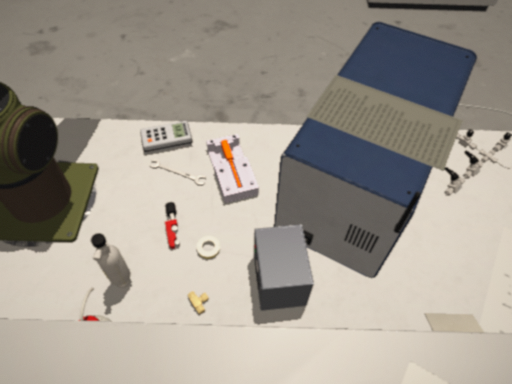

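View pics/top0.png

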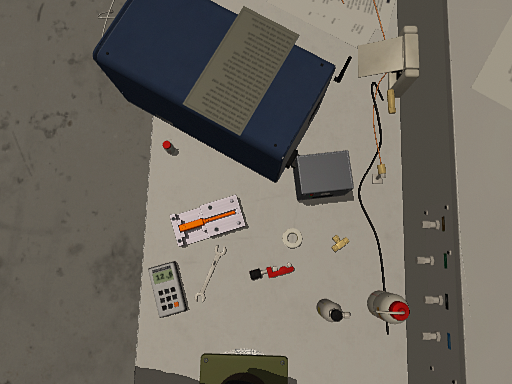

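```bash
python3 - <<'E'
from h import *
np.set_printoptions(precision=4,suppress=True)
L={'side':dict(grip=(226.5,150.1,.025),tip=(239.9,183.6,.025),mould=(234.5,173.1,0),unit=(274.5,279.9,0),ap=(257.7,266.8,.075),tee=(199.9,300.4,0),tape=(209.6,245.6,0)),
'top':dict(grip=(191.8,224.9,.025),tip=(236,211.7,.025),mould=(203.7,217.1,0),unit=(317.5,179,0),ap=(325.8,193.2,.075),tee=(337,240.5,0),tape=(290.2,239,0))}
for n in L:
    for k,(u,v,z) in L[n].items(): print(n,k,onplane(n,(u,v),z))
    im=np.load(n+'0.npz')['im']
    hsv=cv2.cvtColor(im,cv2.COLOR_RGB2HSV)
    m=((hsv[...,0]>4)&(hsv[...,0]<20)&(hsv[...,1]>140)&(hsv[...,2]>90)).astype(np.uint8)
    print(cv2.connectedComponentsWithStats(m)[2])
    cr=im[90:330,140:360];cv2.imwrite('pics/c%s0.png'%n,cv2.resize(cr,None,fx=2.5,fy=2.5,interpolation=cv2.INTER_CUBIC)[:,:,::-1])
E
```

```text
side grip [0.4026 0.1408 0.025 ]
side tip [0.4393 0.0427 0.025 ]
side mould [0.4238 0.0914 0.    ]
side unit [ 0.5182 -0.1748  0.    ]
side ap [ 0.4835 -0.1825  0.075 ]
side tee [ 0.3741 -0.2213  0.    ]
side tape [ 0.3822 -0.1025  0.    ]
[[     0      0    512    384 196354]
 [   148    139      4      3      7]
 [   221    140     20     47    247]]
top grip [0.4049 0.1374 0.025 ]
top tip [0.4401 0.0306 0.025 ]
top mould [0.4271 0.1124 0.    ]
top unit [ 0.5318 -0.1723  0.    ]
top ap [ 0.4838 -0.1809  0.075 ]
top tee [ 0.3779 -0.221   0.    ]
top tape [ 0.3784 -0.105   0.    ]
[[     0      0    512    384 196195]
 [   342      0      2      3      3]
 [   373      0      1      1      1]
 [   374      2      4     12     12]
 [   378     15      3     10     10]
 [   381     26      4     13     15]
 [   375     73     12     24     27]
 [   388    104      1      1      1]
 [   373    106      9     59     62]
 [   378    166      1      1      1]
 [   378    169      1      1      1]
 [   179    211     56     20    260]
 [   174    302      5      5     20]]
```

```bash
python3 - <<'E'
from h import *
np.set_printoptions(precision=4,suppress=True)
for n in ('side','top'):
    z=np.load(n+'0.npz');im,d=z['im'],z['d'];P=cloud(n,d)
    Wk=(P[...,0]>.42)&(P[...,0]<.64)&(P[...,1]>-.27)&(P[...,1]<-.08)&(d>0)
    top=Wk&(abs(P[...,2]-.11)<.006)
    # connected component largest
    nn,lab,st,_=cv2.connectedComponentsWithStats(top.astype(np.uint8));i=1+np.argmax(st[1:,4]);top=lab==i
    q=P[top];print(n,'unit top z',np.median(q[:,2]),st[i])
    # pixels -> plane z=.11
    uv=np.argwhere(top)[:,::-1];X=np.array([onplane(n,p,.11)[:2] for p in uv])
    print(cv2.minAreaRect(X.astype(np.float32)*1000),cv2.boxPoints(cv2.minAreaRect(X.astype(np.float32)*1000)))
    hsv=cv2.cvtColor(im,cv2.COLOR_RGB2HSV)
    m=((hsv[...,0]>3)&(hsv[...,0]<22)&(hsv[...,1]>120)&(hsv[...,2]>80))
    m&=(P[...,0]>.36)&(P[...,0]<.48)&(P[...,1]>.01)&(P[...,1]<.2)
    uv=np.argwhere(m)[:,::-1];X=np.array([onplane(n,p,.03)[:2] for p in uv])*1000
    r=cv2.minAreaRect(X.astype(np.float32));print('key',r,cv2.fitLine(X.astype(np.float32),cv2.DIST_L2,0,.01,.01).ravel(),cv2.boxPoints(r))
    # mould
    M=(P[...,0]>.34)&(P[...,0]<.5)&(P[...,1]>-.02)&(P[...,1]<.22)&(P[...,2]>.018)&(d>0)
    nn,lab,st,_=cv2.connectedComponentsWithStats(M.astype(np.uint8));i=1+np.argmax(st[1:,4]);M=lab==i
    uv=np.argwhere(M)[:,::-1];X=np.array([onplane(n,p,.03)[:2] for p in uv])*1000
    print('mould',cv2.minAreaRect(X.astype(np.float32)),cv2.boxPoints(cv2.minAreaRect(X.astype(np.float32))))
    x0,y0=(200,130) if n=='side' else (160,180)
    a=im[y0:y0+75,x0:x0+100]; b=im[205:305,235:325] if n=='side' else im[140:215,280:370]
    cv2.imwrite('pics/k_%s.png'%n,np.ascontiguousarray(cv2.resize(a,None,fx=7,fy=7,interpolation=cv2.INTER_CUBIC)[:,:,::-1]))
    cv2.imwrite('pics/u_%s.png'%n,np.ascontiguousarray(cv2.resize(b,None,fx=6,fy=6,interpolation=cv2.INTER_CUBIC)[:,:,::-1]))
E
```

```text
side unit top z 0.11033143917819058 [ 254  224   60   67 3134]Traceback (most recent call last):
  File "<stdin>", line 11, in <module>
  File "h.py", line 12, in onplane
    o,d=ray(n,uv);return o+d*(z-o[2])/d[2]
        ~~~^^^^^^
  File "h.py", line 10, in ray
    m,R,t=cam(n);d=R.T@np.array([(uv[0]-m['cx'])/m['fx'],(uv[1]-m['cy'])/m['fy'],1.]);return -R.T@t,d
          ~~~^^^
  File "h.py", line 4, in cam
    m=ctrl.camera_model(n);R=cv2.Rodrigues(np.array(m['rvec'],float))[0];t=np.array(m['tvec'],float).ravel()
ValueError: time passes only in moves, steps and waits
```

```bash
python3 - <<'E'
import cv2,numpy as np
a=[cv2.resize(cv2.imread('pics/'+f),(390,295)) for f in('k_side.png','k_top.png','u_side.png','u_top.png')]
cv2.imwrite('pics/m0.png',np.vstack([np.hstack(a[:2]),np.hstack(a[2:])]))
E
```

```text
[ WARN:0@0.011] global loadsave.cpp:275 findDecoder imread_('pics/k_side.png'): can't open/read file: check file path/integrity
Traceback (most recent call last):
cv2.error: OpenCV(4.12.0) /io/opencv/modules/imgproc/src/resize.cpp:4208: error: (-215:Assertion failed) !ssize.empty() in function 'resize'
```

Too many camera_model calls; cache the models.

```bash
python3 - <<'E'
s=open('h.py').read()
s=s.replace("def cam(n):\n    m=ctrl.camera_model(n);","import os,pickle\n_c={}\ndef cam(n):\n    if n not in _c:\n        f='cm_%s.pkl'%n\n        if not os.path.exists(f): pickle.dump(ctrl.camera_model(n),open(f,'wb'))\n        _c[n]=pickle.load(open(f,'rb'))\n    m=_c[n];")
open('h.py','w').write(s)
E
cat > a.py <<'E'
from h import *
np.set_printoptions(precision=4,suppress=True)
for n in ('side','top'):
    z=np.load(n+'0.npz');im,d=z['im'],z['d'];P=cloud(n,d)
    Wk=(P[...,0]>.42)&(P[...,0]<.64)&(P[...,1]>-.27)&(P[...,1]<-.08)&(d>0)
    top=Wk&(abs(P[...,2]-.11)<.006)
    nn,lab,st,_=cv2.connectedComponentsWithStats(top.astype(np.uint8));i=1+np.argmax(st[1:,4]);top=lab==i
    q=P[top];print(n,'unit top z',np.median(q[:,2]),st[i])
    uv=np.argwhere(top)[:,::-1];X=np.array([onplane(n,p,.11)[:2] for p in uv])
    r=cv2.minAreaRect(X.astype(np.float32)*1000);print(r,cv2.boxPoints(r))
    hsv=cv2.cvtColor(im,cv2.COLOR_RGB2HSV)
    m=((hsv[...,0]>3)&(hsv[...,0]<22)&(hsv[...,1]>120)&(hsv[...,2]>80))
    m&=(P[...,0]>.36)&(P[...,0]<.48)&(P[...,1]>.01)&(P[...,1]<.2)
    uv=np.argwhere(m)[:,::-1];X=np.array([onplane(n,p,.03)[:2] for p in uv])*1000
    r=cv2.minAreaRect(X.astype(np.float32));print('key',r,cv2.fitLine(X.astype(np.float32),cv2.DIST_L2,0,.01,.01).ravel(),cv2.boxPoints(r))
    M=(P[...,0]>.34)&(P[...,0]<.5)&(P[...,1]>-.02)&(P[...,1]<.22)&(P[...,2]>.018)&(d>0)
    nn,lab,st,_=cv2.connectedComponentsWithStats(M.astype(np.uint8));i=1+np.argmax(st[1:,4]);M=lab==i
    uv=np.argwhere(M)[:,::-1];X=np.array([onplane(n,p,.03)[:2] for p in uv])*1000
    r=cv2.minAreaRect(X.astype(np.float32));print('mould',r,cv2.boxPoints(r))
    x0,y0=(200,130) if n=='side' else (160,180)
    a=im[y0:y0+75,x0:x0+100]; b=im[215:305,235:355] if n=='side' else im[135:225,270:390]
    cv2.imwrite('pics/k_%s.png'%n,cv2.resize(a,(400,300),interpolation=cv2.INTER_CUBIC)[:,:,::-1])
    cv2.imwrite('pics/u_%s.png'%n,cv2.resize(b,(400,300),interpolation=cv2.INTER_CUBIC)[:,:,::-1])
a=[cv2.imread('pics/'+f) for f in('k_side.png','k_top.png','u_side.png','u_top.png')]
cv2.imwrite('pics/m0.png',np.vstack([np.hstack(a[:2]),np.hstack(a[2:])]))
E
python3 a.py
```

```text
side unit top z 0.11033143917819058 [ 254  224   60   67 3134]
((526.3408813476562, -175.77838134765625), (90.09333801269531, 121.93208312988281), 7.893325328826904) [[ 473.3486 -121.5762]
 [ 490.0934 -242.353 ]
 [ 579.3332 -229.9806]
 [ 562.5883 -109.2038]]
key ((414.6762390136719, 99.84527587890625), (20.691408157348633, 143.9195556640625), 17.512168884277344) [  0.3224  -0.9466 411.8506 111.0419] [[383.1567 165.3568]
 [426.4633  28.1075]
 [446.1957  34.3337]
 [402.8892 171.5831]]
mould ((416.3638000488281, 93.93003845214844), (81.58346557617188, 178.71038818359375), 18.9560489654541) [[348.7579 165.1884]
 [406.8107  -3.8301]
 [483.9697  22.6716]
 [425.9169 191.6902]]
top unit top z 0.11042809910914976 [ 296  150   58   45 2054]
((527.0623779296875, -171.95742797851562), (90.55371856689453, 120.25462341308594), 7.971271514892578) [[ 473.8847 -118.6899]
 [ 490.5612 -237.7826]
 [ 580.24   -225.2249]
 [ 563.5635 -106.1322]]
key ((418.2127990722656, 101.1346664428711), (16.162687301635742, 139.50857543945312), 18.364120483398438) [  0.3105  -0.9506 414.2286 112.5735] [[388.5666 164.7905]
 [432.5194  32.3867]
 [447.859   37.4788]
 [403.9062 169.8827]]
mould ((416.9960632324219, 100.08200073242188), (80.90950775146484, 169.86488342285156), 18.840524673461914) [[351.2812 167.3996]
 [406.1365   6.6359]
 [482.711   32.7644]
 [427.8556 193.5281]]
```

View pics/m0.png

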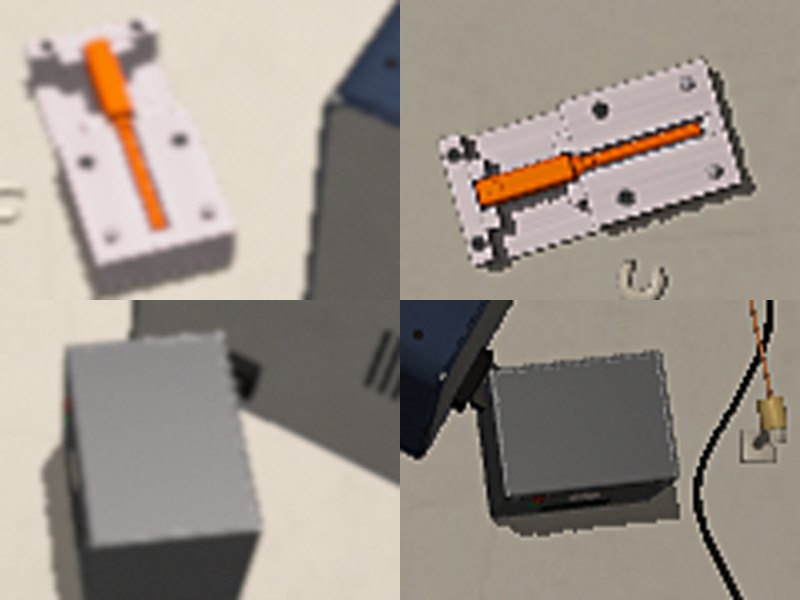

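The scene is clear. The key's handle is at about (226,150) in the side view and (192,225) in the top view, with its rod pointing along -y. The unit's hole is at about (326,193) in the top view. The analyser is right behind it. I'll move above the key now.

Call:
apply_moves(
  plan=[
    [0.63, -0.83, -0.2, 0, 0, -0.535],
    [0.63, -0.83, -0.2, 0, 0, -0.535],
    [0.63, -0.83, -0.2, 0, 0, -0.535],
    [0.63, -0.83, -0.2, 0, 0, -0.535],
    [0.63, -0.83, -0.2, 0, 0, -0.535],
    [0.63, -0.83, -0.2, 0, 0, -0.535],
    [0.63, -0.83, -0.2, 0, 0, -0.535],
    [0.63, -0.83, -0.2, 0, 0, -0.535],
    [0.63, -0.83, -0.2, 0, 0, -0.535],
    [0.63, -0.83, -0.2, 0, 0, -0.535],
    [0.63, -0.83, -0.2, 0, 0, -0.535],
    [0.63, -0.83, -0.2, 0, 0, -0.535],
    [0.63, -0.83, -0.2, 0, 0, -0.535],
    [0.63, -0.83, -0.2, 0, 0, -0.535],
    [0.63, -0.83, -0.2, 0, 0, -0.535],
    [0.63, -0.83, -0.2, 0, 0, -0.535],
    [0.63, -0.83, -0.2, 0, 0, -0.535],
    [0.63, -0.83, -0.2, 0, 0, -0.535],
  ],
  jaw=1,
)

```text
time: 2.9
tool_pos: [0.4048, 0.1366, 0.1413]
orientation: [[-0.322, 0.947, 0.0], [0.947, 0.322, 0.0], [0.0, 0.001, -1.0]]
ft_force: [0.5, 0.0, -0.1]
gripper_width: 0.0858
```

```bash
cat > s.py <<'E'
from h import *
import sys
np.set_printoptions(precision=4,suppress=True)
s=ctrl.get_state();tag=sys.argv[1]
print(s['time'],s['tool_pos'],np.degrees(np.arctan2(s['orientation'][1,1],s['orientation'][0,1])),s['orientation'][:,2],s['ft_force'],s['gripper_width'],s['joint_pos'])
ims=[]
for n in ('side','top'):
    im,d=ctrl.capture(n);np.savez('%s%s.npz'%(n,tag),im=im,d=d)
    for k in ('key_grip','key_tip','aperture'):
        r=ctrl.landmark_of(n,k);print(n,k,[(np.round(x['position'],1),round(x['confidence'],2)) for x in r[:1]])
    x0,y0=[int(v) for v in sys.argv[2+2*(n=='top'):4+2*(n=='top')]]
    ims.append(cv2.resize(im[y0:y0+150,x0:x0+100],(400,600),interpolation=cv2.INTER_CUBIC))
cv2.imwrite('pics/s%s.png'%tag,np.hstack(ims)[:,:,::-1])
E
python3 s.py 1 180 90 160 130
```

```text
2.9 [0.4048 0.1366 0.1413] 18.8014227489846 [ 0.0005  0.0003 -1.    ] [ 0.5413  0.0114 -0.0715] 0.08577476234259038 [ 18.6389   9.0328 -29.9779  50.9598   0.0058  89.8374]
side key_grip [(array([233.3, 172.8]), 0.71)]
side key_tip [(array([238.3, 182.3]), 0.64)]
side aperture [(array([255.2, 267.9]), 0.97)]
top key_grip [(array([192.3, 223.9]), 0.72)]
top key_tip [(array([236.1, 212.7]), 0.62)]
top aperture [(array([323.4, 191.9]), 0.71)]
```

View pics/s1.png

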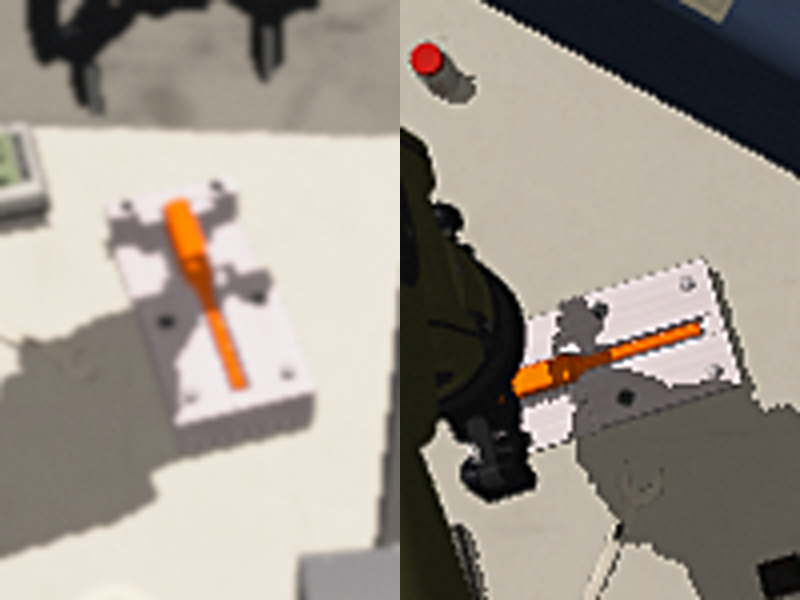

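```bash
python3 - <<'E'
from h import *
from scipy.optimize import least_squares
np.set_printoptions(precision=2,suppress=True)
print(proj('side',[.4048,.1366,.154]))
# fit handle+rod silhouette by IoU against color mask
def model(n,p):
    x,y,a=p;c,s=np.cos(a),np.sin(a)
    def box(x0,x1,w,z0,z1):
        pts=[proj(n,[x+c*X-s*Y,y+s*X+c*Y,Z]) for X in(x0,x1) for Y in(-w,w) for Z in(z0,z1)]
        return cv2.convexHull(np.float32(pts))
    M=np.zeros((384*8,512*8),np.uint8)
    for b in (box(-.03,.03,.008,.030,.038),box(.03,.11,.004,.0251,.0285)):
        cv2.fillConvexPoly(M,np.int32(np.round((b+.5)*8)),255)
    return cv2.resize(M,(512,384),interpolation=cv2.INTER_AREA)/255.
masks={}
for n in('side','top'):
    im=np.load(n+'0.npz')['im'];hsv=cv2.cvtColor(im,cv2.COLOR_RGB2HSV)
    m=((hsv[...,0]>3)&(hsv[...,0]<22)&(hsv[...,1]>120)&(hsv[...,2]>80)).astype(float)
    w=np.zeros_like(m);x0,y0,x1,y1=(210,130,260,200) if n=='side' else (170,200,245,240);w[y0:y1,x0:x1]=1
    masks[n]=m*w
from scipy.optimize import minimize
for ns in (('side',),('top',),('side','top')):
    f=lambda p:sum(((model(n,[p[0]*.01,p[1]*.01,p[2]*.1])-masks[n])**2).sum() for n in ns)
    r=minimize(f,[40.4,13.75,np.radians(-71.1)*10],method='Nelder-Mead',options=dict(initial_simplex=[[40.4,13.75,-12.4],[40.7,13.75,-12.4],[40.4,14.05,-12.4],[40.4,13.75,-12.6]],maxfev=120))
    print(ns,r.x[:2]*10,np.degrees(r.x[2]*.1),r.fun)
E
```

```text
[224.85 111.79]
('side',) [402.32 136.38] -70.25404288880414 32.685705497885436
('top',) [405.54 138.05] -71.20653991471768 19.007750865051904
('side', 'top') [404.5  137.64] -71.07032114097682 100.19358708189158
```

Call:
apply_moves(
  plan=[
    [-0.02, 0.02, -0.7, 0, 0, 0],
    [0, 0, -0.7, 0, 0, 0],
    [0, 0, -0.7, 0, 0, 0],
    [0, 0, -0.7, 0, 0, 0],
    [0, 0, -0.7, 0, 0, 0],
    [0, 0, 0, 0, 0, 0],
  ],
)

```text
time: 3.9
tool_pos: [0.4014, 0.138, 0.0523]
orientation: [[-0.326, 0.945, -0.004], [0.945, 0.326, -0.001], [0.0, -0.004, -1.0]]
ft_force: [0.3, 0.1, 0.7]
gripper_width: 0.0852
```

```bash
python3 s.py 2 180 90 160 130
```

```text
3.9 [0.4014 0.138  0.0523] 19.030112267660005 [-0.0039 -0.0012 -1.    ] [0.301  0.0705 0.6712] 0.08521574366085205 [ 18.9626  14.9728 -38.2021  37.057    0.0062  89.9325]
side key_grip [(array([224.3, 149. ]), 0.76)]
side key_tip [(array([239.8, 187.7]), 0.63)]
side aperture []
top key_grip [(array([189.1, 223.6]), 0.72)]
top key_tip [(array([233.6, 211.6]), 0.62)]
top aperture [(array([323.8, 193.3]), 0.79)]
```

View pics/s2.png

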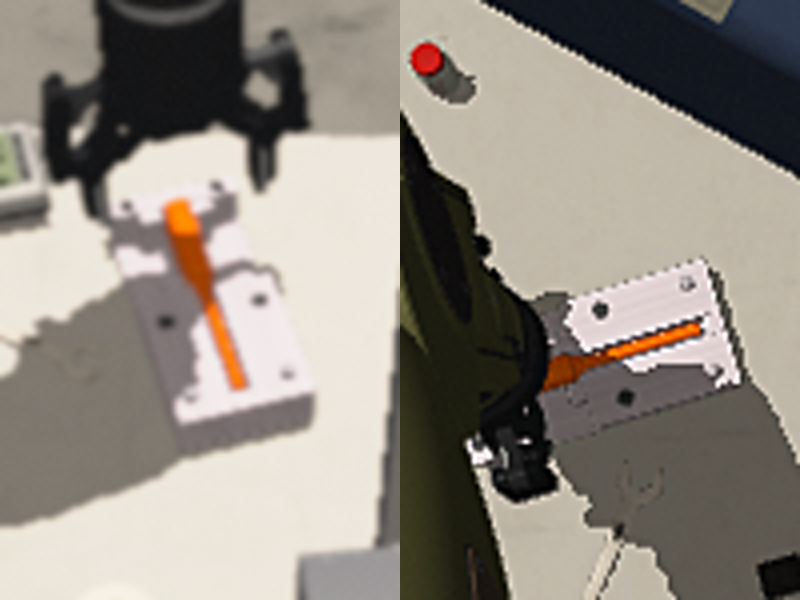

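```bash
python3 - <<'E'
from h import *
np.set_printoptions(precision=4,suppress=True)
s=ctrl.get_state();print(s['time'],s['tool_pos'],s['qd'])
for x in ((.4014,.138),(.4043,.1372)):
  print(proj('side',[*x,.0653]), [proj('side',[x[0]+k*.0427*.946,x[1]+k*.0427*.325,.0653]) for k in(-1,1)])
print(proj('side',[.404,.1372,.038]))
E
```

```text
4.3 [0.4042 0.1382 0.0545] [-0.0999  0.2419 -0.2456 -0.0952  0.0284  0.0425]
[225.1638 139.509 ] [array([207.098 , 143.5048]), array([242.9274, 135.5801])]
[226.3975 139.8033] [array([208.3333, 143.8036]), array([244.1594, 135.87  ])]
[226.7613 147.6508]
```

Call:
apply_moves(
  plan=[
    [-0.03, -0.03, -0.29, 0, 0, 0],
    [0, 0, -0.29, 0, 0, 0],
    [0, 0, -0.29, 0, 0, 0],
    [0, 0, -0.29, 0, 0, 0],
    [0, 0, -0.29, 0, 0, 0],
    [0, 0, -0.27, 0, 0, 0],
    [0, 0, 0, 0, 0, 0],
    [0, 0, 0, 0, 0, 0],
    [0, 0, 0, 0, 0, 0],
    [0, 0, 0, 0, 0, 0],
  ],
)

```text
time: 5.3
tool_pos: [0.4032, 0.1373, 0.0111]
orientation: [[-0.325, 0.946, 0.001], [0.946, 0.325, 0.0], [0.0, 0.001, -1.0]]
ft_force: [0.5, 0.3, 0.4]
gripper_width: 0.0858
```

```bash
python3 s.py 3 180 90 160 130
```

```text
5.3 [0.4032 0.1373 0.0111] 18.938860464078875 [ 0.0008  0.0003 -1.    ] [0.5378 0.3223 0.3731] 0.08576833163620551 [ 18.808   18.5064 -41.45    29.9977   0.0005  89.8692]
side key_grip [(array([227. , 148.5]), 0.84)]
side key_tip [(array([241.2, 186.3]), 0.83)]
side aperture [(array([256.7, 265.3]), 0.94)]
top key_grip [(array([192.1, 225.6]), 0.46)]
top key_tip [(array([235.3, 211.4]), 0.5)]
top aperture [(array([327.3, 194.2]), 0.75)]
```

View pics/s3.png

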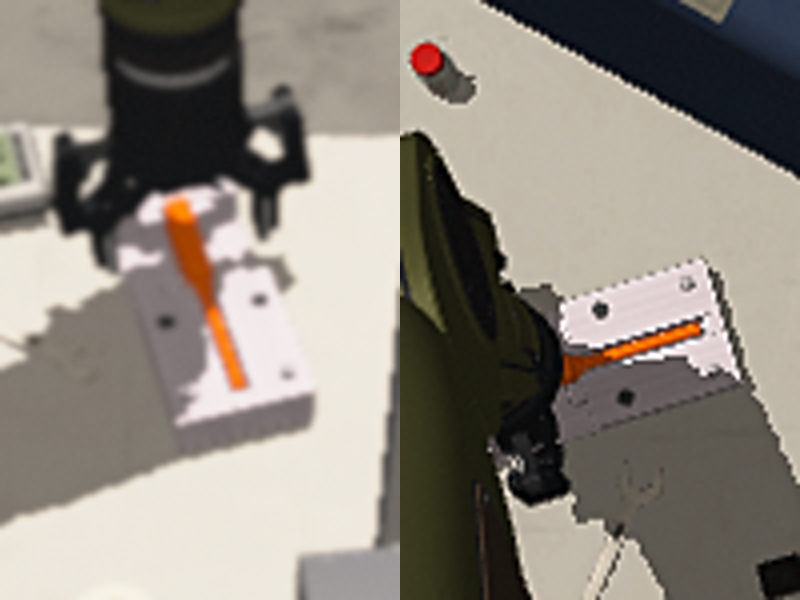

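Finger tips straddle the handle: left at about (207,154) and right at about (247,149), with the handle at about (227,149). I'll close the jaws.

Call:
apply_moves(
  plan=[
    [0, 0, 0, 0, 0, 0],
    [0, 0, 0, 0, 0, 0],
    [0, 0, 0, 0, 0, 0],
    [0, 0, 0, 0, 0, 0],
    [0, 0, 0, 0, 0, 0],
    [0, 0, 0, 0, 0, 0],
    [0, 0, 0, 0, 0, 0],
    [0, 0, 0, 0, 0, 0],
    [0, 0, 0, 0, 0, 0],
    [0, 0, 0, 0, 0, 0],
    [0, 0, 0, 0, 0, 0],
    [0, 0, 0, 0, 0, 0],
  ],
  jaw=-1,
)

```text
time: 6.9
tool_pos: [0.4042, 0.1377, 0.0112]
orientation: [[-0.325, 0.946, 0.002], [0.946, 0.325, 0.001], [0.0, 0.002, -1.0]]
ft_force: [5.2, 1.2, -0.1]
gripper_width: 0.0147
```

Call:
apply_moves(
  plan=[
    [0.03, 0.01, 0, 0, 0, 0],
    [0, 0, 0, 0, 0, 0],
    [0, 0, 0.2, 0, 0, 0],
    [0, 0, 0.4, 0, 0, 0],
    [0, 0, 0.6, 0, 0, 0],
    [0, 0, 0.8, 0, 0, 0],
    [0, 0, 0.8, 0, 0, 0],
    [0, 0, 0.8, 0, 0, 0],
    [0, 0, 0.4, 0, 0, 0],
    [0, 0, 0, 0, 0, 0],
    [0, 0, 0, 0, 0, 0],
    [0, 0, 0, 0, 0, 0],
  ],
)

```text
time: 8.1
tool_pos: [0.4022, 0.137, 0.1097]
orientation: [[-0.325, 0.946, -0.003], [0.946, 0.325, -0.001], [-0.0, -0.003, -1.0]]
ft_force: [-1.3, 0.6, -1.3]
gripper_width: 0.0148
```

```bash
python3 s.py 4 180 90 160 130
```

```text
8.1 [0.4022 0.137  0.1097] 18.93882882820902 [-0.0028 -0.001  -1.    ] [-1.2843  0.5805 -1.287 ] 0.014814893593073723 [ 18.8068  10.8278 -33.1546  46.1905  -0.0023  89.8679]
side key_grip [(array([223. , 119.2]), 0.81)]
side key_tip [(array([240.9, 157.9]), 0.59)]
side aperture [(array([257.3, 266.1]), 0.95)]
top key_grip [(array([188.2, 221.8]), 0.56)]
top key_tip [(array([232.6, 207.9]), 0.44)]
top aperture [(array([323.4, 192.9]), 0.56)]
```

View pics/s4.png

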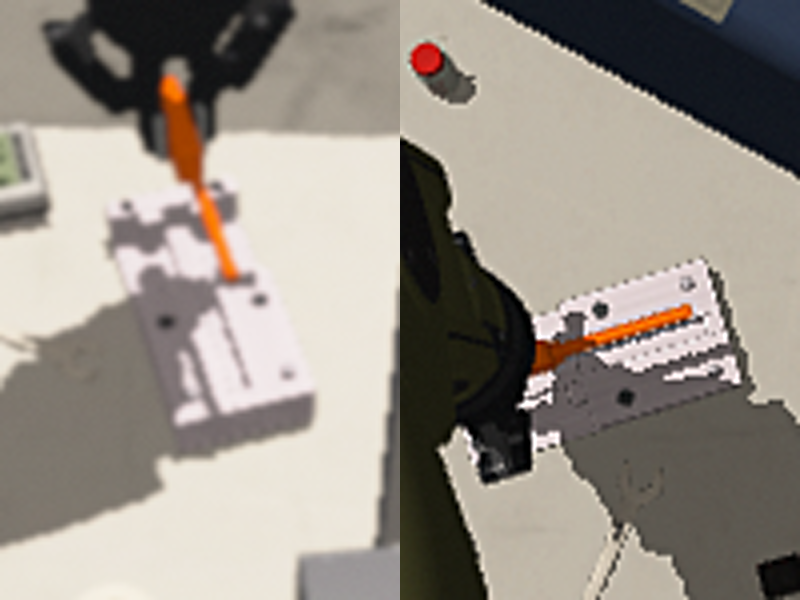

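```bash
python3 - <<'E'
from h import *
np.set_printoptions(precision=3,suppress=True)
for n in('top','side'):
    d=np.load(n+'0.npz')['d'];P=cloud(n,d)
    m=(P[...,2]>.05)&(d>0)&(P[...,1]<-.05)&(P[...,1]>-.6)&(P[...,0]>.05)&(P[...,0]<.45)
    nn,lab,st,c=cv2.connectedComponentsWithStats(m.astype(np.uint8))
    for i in range(1,nn):
        if st[i,4]>30: q=P[lab==i];print(n,st[i],q.min(0),q.max(0),np.median(q,0))
s=ctrl.get_state();print(s['tool_pos'],s['time'])
E
```

```text
top [  411   193   101   191 18165] [ 0.065 -0.459  0.05 ] [ 0.45  -0.346  0.327] [ 0.284 -0.386  0.321]
top [372 292  38  32 923] [ 0.199 -0.349  0.05 ] [ 0.261 -0.266  0.187] [ 0.235 -0.307  0.125]
top [318 299  32  23 455] [ 0.201 -0.214  0.051] [ 0.241 -0.164  0.18 ] [ 0.224 -0.18   0.128]
side [  0 134  39  40 970] [ 0.05  -0.078  0.175] [ 0.081 -0.05   0.271] [ 0.071 -0.064  0.235]
side [  90  233   38   49 1042] [ 0.201 -0.216  0.05 ] [ 0.24  -0.17   0.179] [ 0.226 -0.198  0.122]
side [    0   287   228    97 14312] [ 0.2   -0.433  0.11 ] [ 0.45  -0.267  0.326] [ 0.326 -0.4    0.323]
[0.404 0.137 0.111] 8.5
```

```bash
python3 - <<'E'
from h import *
np.set_printoptions(precision=3,suppress=True)
for n in ('side','top'):
    d=np.load(n+'4.npz')['d'];P=cloud(n,d)[d>0];az=np.radians(18.8)
    r=P[:,0]*np.cos(az)+P[:,1]*np.sin(az);l=-P[:,0]*np.sin(az)+P[:,1]*np.cos(az)
    for a in np.arange(.1,.56,.04):
        m=(r>a)&(r<a+.04)&(abs(l)<.09)&(P[:,2]>.06)
        if m.sum()>5: print(n,a.round(2),m.sum(),'z',P[m,2].min(),P[m,2].max(),'l',l[m].min(),l[m].max())
E
```

```text
side 0.34 174 z 0.1684891706531287 0.21496408321199126 l -0.014232959838435935 0.011988119042157797
side 0.38 2691 z 0.11367026865234739 0.43434781774676645 l -0.08322502566482351 0.013106774535637702
side 0.42 2309 z 0.11472242195172883 0.4269703555875483 l -0.08850681202126463 0.029837160148456915
side 0.46 271 z 0.15646337217754022 0.4216180205538986 l -0.04217606692260642 0.011525679240421444
top 0.22 3004 z 0.6425848218107753 0.7316680221165762 l -0.05479165866500815 0.02972788356146025
top 0.26 8139 z 0.6187977559165511 0.7225324930973559 l -0.05432804197028247 0.050061720417760774
top 0.3 5728 z 0.5985178573009979 0.6943997492311001 l -0.05238109732061472 0.04865726352499743
top 0.34 4008 z 0.17606690391117624 0.6653325892797484 l -0.047865495606161663 0.04536552528757071
top 0.38 4168 z 0.11487843155959854 0.6345602221572915 l -0.04626893924869441 0.043978255062296925
top 0.42 3134 z 0.12157367239627342 0.6105120449921064 l -0.08950346251008276 0.04420784185479097
top 0.46 338 z 0.17878114308071558 0.5843608096717179 l -0.04533517699339194 0.04274285157108054
```

```bash
python3 - <<'E'
from h import *
a=[cv2.resize(np.load(n+'4.npz')['im'],(400,300)) for n in('side','top')]
cv2.imwrite('pics/f4.png',np.hstack(a)[:,:,::-1])
E
```

```text
(no output)
```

View pics/f4.png

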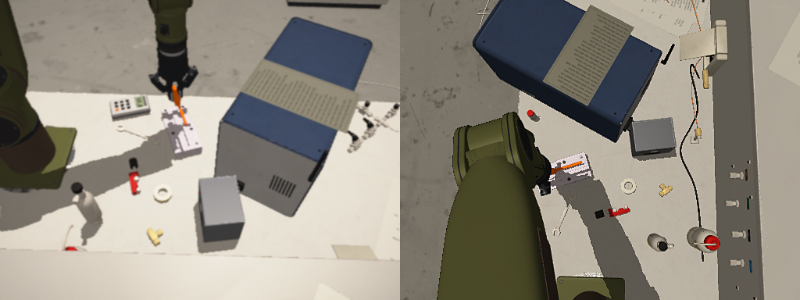

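The key is held clear of the mould, with the tip at about (239,160) in the side view. I'll carry it over, turning it toward the unit.

Call:
apply_moves(
  plan=[
    [-0.22, -0.674, 0, 0, 0, 0.659],
    [-0.22, -0.674, 0, 0, 0, 0.659],
    [-0.22, -0.674, 0, 0, 0, 0.659],
    [-0.22, -0.674, 0, 0, 0, 0.659],
    [-0.22, -0.674, 0, 0, 0, 0.659],
    [-0.22, -0.674, 0, 0, 0, 0.659],
    [-0.22, -0.674, 0, 0, 0, 0.659],
    [-0.22, -0.674, 0, 0, 0, 0.659],
    [-0.22, -0.674, 0, 0, 0, 0.659],
    [-0.22, -0.674, 0, 0, 0, 0.659],
    [0, -0.674, 0, 0, 0, 0.659],
    [0, -0.674, 0, 0, 0, 0.659],
    [0, -0.674, 0, 0, 0, 0.659],
    [0, -0.674, 0, 0, 0, 0.659],
    [0, -0.674, 0, 0, 0, 0.659],
    [0, -0.674, 0, 0, 0, 0.659],
    [0, -0.674, 0, 0, 0, 0.659],
    [0, -0.674, 0, 0, 0, 0.659],
    [0, -0.674, 0, 0, 0, 0.659],
    [0, -0.674, 0, 0, 0, 0.659],
  ],
)

```text
time: 10.5
tool_pos: [0.3486, -0.2003, 0.1108]
orientation: [[-0.99, -0.142, 0.0], [-0.142, 0.99, -0.0], [-0.0, -0.0, -1.0]]
ft_force: [0.4, 0.5, -0.0]
gripper_width: 0.0149
```

Call:
apply_moves(
  plan=[
    [0, 0, -0.4, 0, 0, 0],
    [0, 0, -0.5, 0, 0, 0],
    [0, 0, -0.5, 0, 0, 0],
    [0, 0, -0.4, 0, 0, 0],
    [0, 0, -0.2, 0, 0, 0],
    [0, 0, 0, 0, 0, 0],
    [0, 0, 0, 0, 0, 0],
    [0, 0, 0, 0, 0, 0],
    [0, 0, 0, 0, 0, 0],
  ],
)

```text
time: 11.4
tool_pos: [0.349, -0.1998, 0.0612]
orientation: [[-0.99, -0.139, 0.001], [-0.139, 0.99, -0.001], [-0.001, -0.001, -1.0]]
ft_force: [-0.4, 0.7, -0.9]
gripper_width: 0.0151
```

```bash
python3 s.py 5 200 180 270 130
```

```text
11.4 [ 0.349  -0.1998  0.0612] 98.01618326252806 [ 0.001  -0.0005 -1.    ] [-0.4143  0.7413 -0.854 ] 0.015113820773607137 [-29.7834  12.1724 -40.5053  37.2594   0.0015 -37.7996]
side key_grip [(array([179.7, 272.7]), 0.78)]
side key_tip [(array([242.2, 265.6]), 0.98)]
side aperture [(array([258.1, 266.2]), 0.55)]
top key_grip []
top key_tip [(array([328.8, 204.7]), 0.54)]
top aperture [(array([326.5, 193.1]), 0.77)]
```

View pics/s5.png

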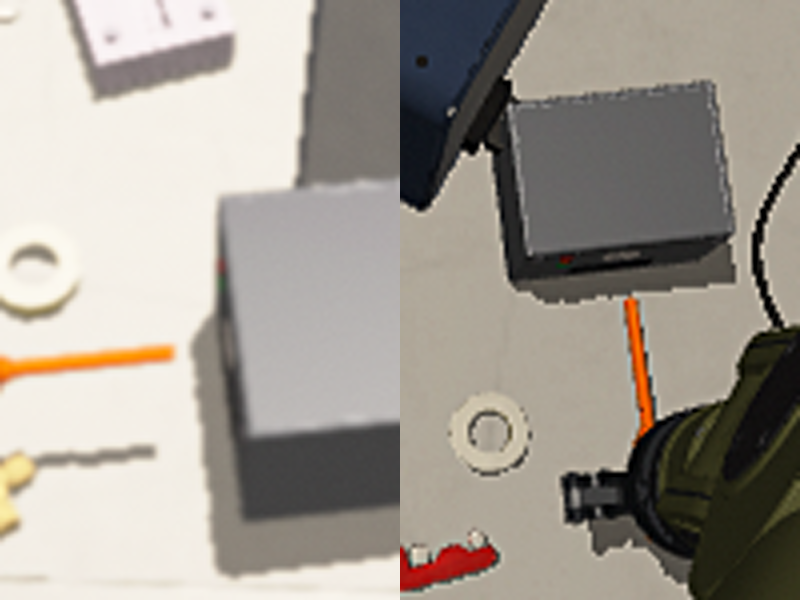

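```bash
cat > z.py <<'E'
from h import *
import sys
t=sys.argv[1];b=dict(side=[int(v) for v in sys.argv[2:4]],top=[int(v) for v in sys.argv[4:6]])
o=[]
for n in('side','top'):
    im=np.load(n+t+'.npz')['im'];x,y=b[n];c=cv2.resize(im[y:y+40,x:x+40],(400,400),interpolation=cv2.INTER_NEAREST)
    c=np.clip(c.astype(float)*1.4,0,255).astype(np.uint8)
    for i in range(0,40,5): cv2.putText(c,str(x+i),(i*10,8),0,.3,(255,255,0));cv2.putText(c,str(y+i),(0,i*10+8),0,.3,(0,255,255))
    o.append(c)
cv2.imwrite('pics/z%s.png'%t,np.hstack(o)[:,:,::-1])
E
python3 z.py 5 232 248 310 175
python3 - <<'E'
from h import *
np.set_printoptions(precision=4,suppress=True)
def tri(a,b):
    A=[];B=[]
    for n,uv in(('side',a),('top',b)):
        o,d=ray(n,uv);d/=np.linalg.norm(d);M=np.eye(3)-np.outer(d,d);A.append(M);B.append(M@o)
    X=np.linalg.lstsq(np.vstack(A),np.hstack(B),rcond=None)[0];return X,proj('side',X)-a,proj('top',X)-b
print(tri((242.2,265.6),(328,204.7)));print(tri((257.5,266.5),(325.6,193.3)))
for P in ([.4579,-.1845,.075],[.4825,-.1795,.075],[.483,-.181,.075]):print(P,proj('side',P),proj('top',P))
E
```

```text
(array([ 0.4554, -0.1847,  0.083 ]), array([ 0.1514, -0.0371]), array([0.0289, 0.1192]))
(array([ 0.4835, -0.1808,  0.0729]), array([ 0.2085, -0.051 ]), array([0.0363, 0.1647]))
[0.4579, -0.1845, 0.075] [243.7588 267.3866] [327.362  204.1947]
[0.4825, -0.1795, 0.075] [257.2206 265.2709] [325.2117 193.7194]
[0.483, -0.181, 0.075] [257.4735 266.0284] [325.8534 193.5252]
```

View pics/z5.png

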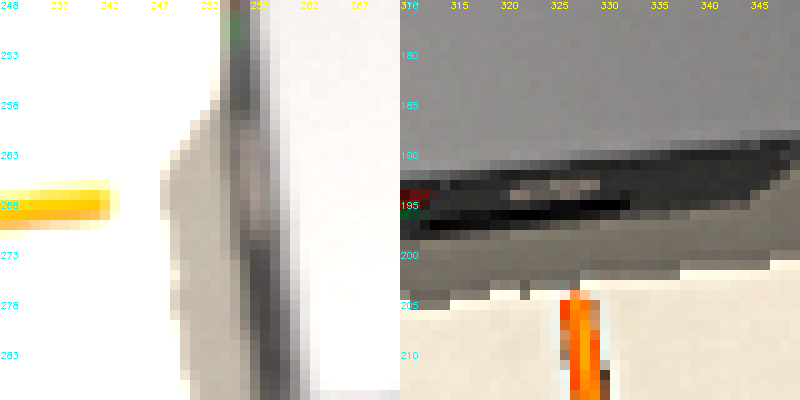

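```bash
cat > rod.py <<'E'
from h import *
import sys
np.set_printoptions(precision=2,suppress=True)
from scipy.optimize import minimize
t=sys.argv[1];px,py,pz=map(float,sys.argv[2:5]);yaw=float(sys.argv[5])
lim=float(sys.argv[6]) if len(sys.argv)>6 else .11
# rod sat mask; per-slice weighted centroid residual vs projected axis
for n in('side','top'):
    im=np.load(n+t+'.npz')['im'].astype(float)
    sat=np.clip((im[...,0]-im[...,2])-60,0,None); 
    c,s=np.cos(np.radians(yaw)),np.sin(np.radians(yaw))
    for L in np.arange(.035,lim,.01):
        p=proj(n,[px+c*L,py+s*L,pz]);out=[]
        if n=='side':
            j=int(round(p[0]));q=proj(n,[px+c*(L+.01),py+s*(L+.01),pz]);pr=p[1]+(j-p[0])*(q[1]-p[1])/(q[0]-p[0])
            k=np.arange(int(pr)-6,int(pr)+8);w=sat[k,j]
        else:
            j=int(round(p[1]));q=proj(n,[px+c*(L+.01),py+s*(L+.01),pz]);pr=p[0]+(j-p[1])*(q[0]-p[0])/(q[1]-p[1])
            k=np.arange(int(pr)-6,int(pr)+8);w=sat[j,k]
        print(n,round(L,3),'pred',round(pr,2),'diff',round((w*k).sum()/max(w.sum(),1)-pr,2),w.sum())
E
python3 rod.py 5 .349 -.1998 .075 8
```

```text
side 0.035 pred 271.46 diff 0.28 606.0
side 0.045 pred 270.96 diff 0.09 558.0
side 0.055 pred 270.36 diff 0.15 539.0
side 0.065 pred 269.86 diff 0.12 570.0
side 0.075 pred 269.26 diff 0.11 559.0
side 0.085 pred 268.76 diff 0.13 579.0
side 0.095 pred 268.16 diff 0.06 567.0
side 0.105 pred 267.66 diff 0.15 568.0
top 0.035 pred 331.89 diff -0.7 445.0
top 0.045 pred 331.32 diff -0.05 385.0
top 0.055 pred 330.75 diff -0.58 465.0
top 0.065 pred 330.04 diff -0.21 501.0
top 0.075 pred 329.47 diff -0.42 488.0
top 0.085 pred 328.9 diff -0.24 461.0
top 0.095 pred 328.33 diff -0.29 483.0
top 0.105 pred 327.62 diff -0.44 480.0
```

Fit residuals are under about 0.4 px along the rod. The ring centre is at about (257,266) in the side view and (325,193.5) in the top view, roughly in line with the rod. I'll nudge +0.6 mm in y and insert to about 15 mm depth.

Call:
apply_moves(
  plan=[
    [0, 0.024, 0, 0, 0, 0],
    [0.198, 0.028, 0, 0, 0, 0],
    [0.198, 0.028, 0, 0, 0, 0],
    [0.198, 0.028, 0, 0, 0, 0],
    [0.198, 0.028, 0, 0, 0, 0],
    [0.198, 0.028, 0, 0, 0, 0],
    [0.198, 0.028, 0, 0, 0, 0],
    [0.198, 0.028, 0, 0, 0, 0],
    [0.198, 0.028, 0, 0, 0, 0],
    [0, 0, 0, 0, 0, 0],
    [0, 0, 0, 0, 0, 0],
    [0, 0, 0, 0, 0, 0],
  ],
)

```text
time: 13.0
tool_pos: [0.3879, -0.1932, 0.0607]
orientation: [[-0.99, -0.139, -0.0], [-0.139, 0.99, 0.0], [0.0, 0.0, -1.0]]
ft_force: [0.4, 0.2, -0.8]
gripper_width: 0.015
```

```bash
python3 s.py 6 200 180 270 130; python3 rod.py 6 .3886 -.1936 .075 8 .09; python3 z.py 6 232 248 310 175
```

```text
13.0 [ 0.3879 -0.1932  0.0607] 98.01502199796482 [-0.0005  0.0001 -1.    ] [ 0.3658  0.1914 -0.8404] 0.014958305843757343 [-26.4797  14.9148 -36.5873  38.5262  -0.0055 -34.4947]
side key_grip [(array([206.4, 270.2]), 0.62)]
side key_tip [(array([264.8, 264.4]), 0.84)]
side aperture [(array([260.1, 265.6]), 0.9)]
top key_grip [(array([168.6, 148.8]), 0.23)]
top key_tip [(array([324.7, 190.1]), 0.52)]
top aperture [(array([327.1, 189.4]), 0.65)]
side 0.035 pred 268.94 diff 0.11 568.0
side 0.045 pred 268.44 diff 0.07 536.0
side 0.055 pred 267.84 diff 0.08 552.0
side 0.065 pred 267.34 diff 0.05 544.0
side 0.075 pred 266.84 diff 0.12 565.0
side 0.085 pred 266.24 diff -0.1 774.0
top 0.035 pred 329.2 diff -329.2 0.0
top 0.045 pred 328.63 diff -0.58 507.0
top 0.055 pred 328.06 diff -0.22 541.0
top 0.065 pred 327.35 diff -0.34 505.0
top 0.075 pred 326.78 diff -0.53 489.0
top 0.085 pred 326.21 diff -0.24 523.0
```

View pics/z6.png

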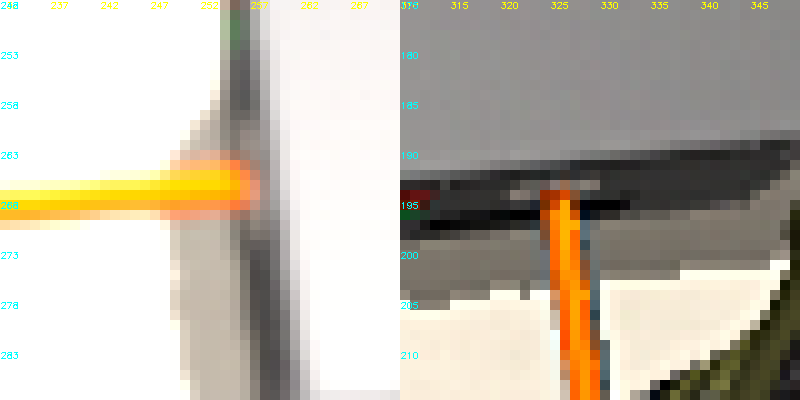

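The rod goes into the ring with no contact force, at about (256,266) in the side view and (325,193) in the top view. I'll advance toward the button.

Call:
apply_moves(
  plan=[
    [0.099, 0.014, 0, 0, 0, 0],
    [0.099, 0.014, 0, 0, 0, 0],
    [0.099, 0.014, 0, 0, 0, 0],
    [0.099, 0.014, 0, 0, 0, 0],
    [0.099, 0.014, 0, 0, 0, 0],
    [0, 0, 0, 0, 0, 0],
    [0, 0, 0, 0, 0, 0],
    [0, 0, 0, 0, 0, 0],
  ],
)

```text
time: 14.2
tool_pos: [0.4004, -0.1916, 0.0608]
orientation: [[-0.99, -0.14, -0.0], [-0.14, 0.99, 0.0], [0.0, 0.0, -1.0]]
ft_force: [-0.0, -0.2, -1.2]
gripper_width: 0.015
```

Call:
apply_moves(
  plan=[
    [0.04, 0.006, 0, 0, 0, 0],
    [0.04, 0.006, 0, 0, 0, 0],
    [0, 0, 0, 0, 0, 0],
    [0, 0, 0, 0, 0, 0],
    [0, 0, 0, 0, 0, 0],
  ],
)

```text
time: 14.7
tool_pos: [0.4025, -0.1913, 0.0608]
orientation: [[-0.99, -0.139, -0.0], [-0.139, 0.99, 0.0], [0.0, 0.0, -1.0]]
ft_force: [0.7, -0.0, -0.4]
gripper_width: 0.0149
```

Call:
apply_moves(
  plan=[
    [0.04, 0.006, 0, 0, 0, 0],
    [0, 0, 0, 0, 0, 0],
    [0, 0, 0, 0, 0, 0],
    [0, 0, 0, 0, 0, 0],
  ],
)

```text
time: 15.1
tool_pos: [0.4036, -0.1911, 0.0608]
orientation: [[-0.99, -0.14, -0.0], [-0.14, 0.99, 0.0], [0.0, 0.0, -1.0]]
ft_force: [0.9, -0.5, -0.6]
gripper_width: 0.0149
```

Call:
apply_moves(
  plan=[
    [0.04, 0.006, 0, 0, 0, 0],
    [0.04, 0.006, 0, 0, 0, 0],
    [0, 0, 0, 0, 0, 0],
    [0, 0, 0, 0, 0, 0],
    [0, 0, 0, 0, 0, 0],
  ],
)

```text
time: 15.6
tool_pos: [0.4053, -0.1908, 0.0607]
orientation: [[-0.99, -0.139, -0.001], [-0.139, 0.99, 0.0], [0.001, 0.0, -1.0]]
ft_force: [-1.2, 0.4, 0.5]
gripper_width: 0.0149
```

Call:
apply_moves(
  plan=[
    [0.04, 0.006, 0, 0, 0, 0],
    [0.04, 0.006, 0, 0, 0, 0],
    [0, 0, 0, 0, 0, 0],
    [0, 0, 0, 0, 0, 0],
    [0, 0, 0, 0, 0, 0],
  ],
)

```text
time: 16.1
tool_pos: [0.4074, -0.1905, 0.0607]
orientation: [[-0.99, -0.139, -0.0], [-0.139, 0.99, 0.0], [0.0, 0.0, -1.0]]
ft_force: [-2.1, -0.2, 0.3]
gripper_width: 0.015
```

Call:
apply_moves(
  plan=[
    [0.04, 0.006, 0, 0, 0, 0],
    [0, 0, 0, 0, 0, 0],
    [0, 0, 0, 0, 0, 0],
    [0, 0, 0, 0, 0, 0],
  ],
)

```text
time: 16.5
tool_pos: [0.4084, -0.1903, 0.0607]
orientation: [[-0.99, -0.139, -0.0], [-0.139, 0.99, 0.0], [0.0, 0.0, -1.0]]
ft_force: [-2.7, -0.1, -0.3]
gripper_width: 0.0151
```

Force is following the spring: about -2.7 N. I'll continue in 1 mm steps until the hard stop.

Call:
apply_moves(
  plan=[
    [0.04, 0.006, 0, 0, 0, 0],
    [0, 0, 0, 0, 0, 0],
    [0, 0, 0, 0, 0, 0],
    [0, 0, 0, 0, 0, 0],
  ],
)

```text
time: 16.9
tool_pos: [0.4091, -0.1902, 0.0607]
orientation: [[-0.99, -0.139, -0.001], [-0.139, 0.99, -0.0], [0.001, 0.0, -1.0]]
ft_force: [-3.6, -1.4, 0.3]
gripper_width: 0.0149
```

Call:
apply_moves(
  plan=[
    [0.04, 0.006, 0, 0, 0, 0],
    [0, 0, 0, 0, 0, 0],
    [0, 0, 0, 0, 0, 0],
    [0, 0, 0, 0, 0, 0],
  ],
)

```text
time: 17.3
tool_pos: [0.4092, -0.1901, 0.0606]
orientation: [[-0.99, -0.139, -0.003], [-0.139, 0.99, -0.0], [0.003, 0.0, -1.0]]
ft_force: [-7.2, -1.5, 0.8]
gripper_width: 0.0151
```

Call:
apply_moves(
  plan=[
    [0.02, 0.003, 0, 0, 0, 0],
    [0, 0, 0, 0, 0, 0],
    [0, 0, 0, 0, 0, 0],
    [0, 0, 0, 0, 0, 0],
    [0, 0, 0, 0, 0, 0],
    [0, 0, 0, 0, 0, 0],
    [0, 0, 0, 0, 0, 0],
    [0, 0, 0, 0, 0, 0],
    [0, 0, 0, 0, 0, 0],
  ],
)

```text
time: 18.2
tool_pos: [0.4092, -0.19, 0.0605]
orientation: [[-0.99, -0.139, -0.003], [-0.139, 0.99, -0.0], [0.003, 0.0, -1.0]]
ft_force: [-8.5, -1.2, 2.6]
gripper_width: 0.0148
```

```bash
python3 s.py 7 180 180 270 130; python3 rod.py 7 .409 -.1902 .075 8 .065
```

```text
18.2 [ 0.4092 -0.19    0.0605] 97.97755460880319 [-0.0034 -0.0004 -1.    ] [-8.4519 -1.1953  2.6307] 0.014807793866719888 [-24.8392  16.5079 -34.1861  39.4719  -0.1014 -32.8166]
side key_grip [(array([214., 269.]), 0.67)]
side key_tip []
side aperture [(array([258.1, 263.4]), 0.64)]
top key_grip []
top key_tip [(array([293. , 238.8]), 0.62)]
top aperture [(array([327.6, 193.1]), 0.64)]
side 0.035 pred 267.58 diff 0.35 639.0
side 0.045 pred 267.08 diff 0.31 537.0
side 0.055 pred 266.48 diff 0.36 604.0
top 0.035 pred 327.69 diff -327.69 0.0
top 0.045 pred 327.12 diff -0.56 403.0
top 0.055 pred 326.55 diff -0.5 517.0
```

View pics/s7.png

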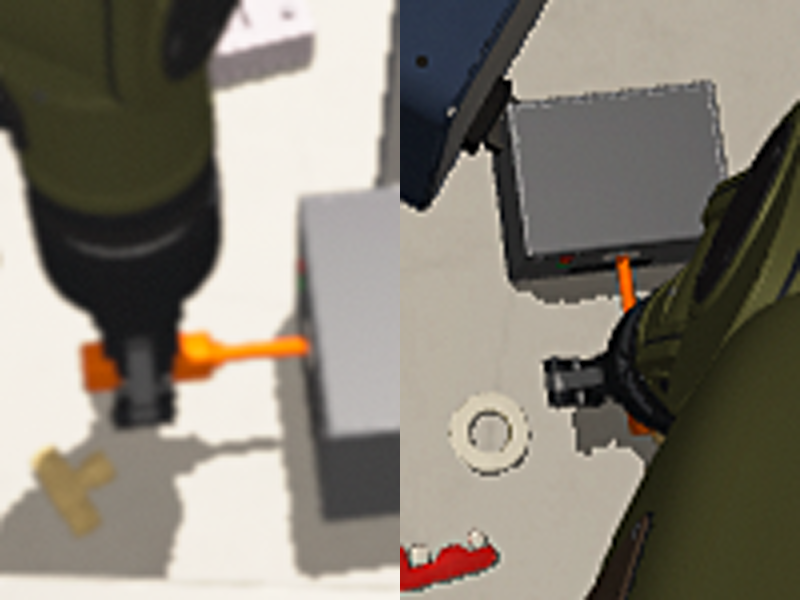

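The key is held at about (214,269) in the side view with its rod through the ring. The press is steady at about 8.5 N against the end stop, and the tee and tape haven't moved. I'm handing in.

```bash
python3 - <<'E'
from rig import ctrl
print(ctrl.hand_in());s=ctrl.get_state();print(s['time'],s['tool_pos'],s['ft_force'],s['gripper_width'])
E
```

```text
the job is handed in; nothing more can be done
None
the job is handed in; nothing more can be done
```

I gripped the key by its handle, lifted it straight out of the mould and carried it round between the bottles and the analyser. I passed the rod through the hole and pushed the button to its stop. I handed the job in at about 18 s with the key still gripped and pressing; no verdict was reported.

**Button:** I couldn't see the button or read its travel, so "fully down" is judged from the push force. It rose over about 4.5 mm of travel to about 3 N. It then rose sharply with no further motion, and settled at about 8.5 N. That is consistent with the end stop.

**Grip:** The jaws stayed at about 15 mm through the whole push, slightly under the handle's 16 mm, and the key did not visibly slip. By the measured tool height, the handle is at about 0.074 m.

**Bystanders:** The tape and tee look unmoved in the last pictures. The red-capped vial was far from the path, and I did not look at it again after lifting the key.

**Disagreements:** The two cameras differed by about 3 mm on where the key lay at the start, so I used a position in between. In the last top view, the network's key-tip point was false: it landed on the tape roll, because the tip was hidden inside the unit.

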